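Sort the soap maker's small tools

TASK

Sort the loose things on the counter: both spring clips go into the oblong metal tray, lying flat on its floor and not on each other, both soap stamps go into the square wooden box, standing upright on its floor, and the funnel goes on the round silicone pad, mouth down, with its whole rim on the pad. Do not push the glass bowl about, and leave the mold and the two clips gripping it alone.

Things in the scene. Friction and masses are not known exactly. Their poses are not given: they have to be found in the camera images.
- clip_a_center (a point): Loose steel spring clip, a U-shaped strip lying on its side: 56 mm long, 24 mm across the legs, 22 mm high, rigid, about 40 g. Point at its centre, 11 mm above its underside; x along its length from round bow to flared jaws, y across the legs, z up. Legs parallel (the place to grip) from 20 mm behind the centre to 10 mm ahead. The two are alike; two more grip the mold and stay there.
- clip_b_center (a point): The other loose steel spring clip, a U-shaped strip lying on its side: 56 mm long, 24 mm across the legs, 22 mm high, rigid, about 40 g. Point at its centre, 11 mm above its underside; x along its length from round bow to flared jaws, y across the legs, z up. Legs parallel (the place to grip) from 20 mm behind the centre to 10 mm ahead. The two are alike; two more grip the mold and stay there.
- stamp_a_center (a point): Beech soap stamp standing on its round foot: foot 46 mm in diameter and 18 mm thick, upright round handle 22 mm in diameter above it, 60 mm high in all, about 60 g. Point at its centre, 30 mm above its underside, z up along the handle. Grip it by the handle. The two stamps are alike.
- stamp_b_center (a point): The other beech soap stamp standing on its round foot: foot 46 mm in diameter and 18 mm thick, upright round handle 22 mm in diameter above it, 60 mm high in all, about 60 g. Point at its centre, 30 mm above its underside, z up along the handle. Grip it by the handle. The two stamps are alike.
- funnel_center (a point): White plastic funnel standing mouth down: rim 76 mm in diameter and 6 mm high, cone narrowing to 20 mm at 40 mm height, then an almost straight spout (20 mm narrowing to 18 mm) up to 85 mm, about 45 g. Point on its axis half-way up, 42.5 mm above the rim; z up along the spout. Grip it by the spout.
- clip_tray: Oblong open metal tray, fixed to the counter: 110 mm (x) by 160 mm (y) outside, 18 mm high, walls and floor 3 mm thick. Origin at the centre of its underside, on the counter; y along its long side.
- stamp_box: Square open wooden box, fixed to the counter: 140 by 140 mm outside, 25 mm high, walls and floor 5 mm thick. Origin at the centre of its underside; x and y along its sides.
- drying_pad: Flat round green silicone pad, fixed to the counter: 110 mm in diameter, 5 mm thick. Origin at the centre of its underside.
- mold: Bystander, fixed: wooden loaf mold with a green liner, 280 mm (x) by 100 mm (y), 80 mm high; two clips on its walls rise to 100 mm, and a beech paddle along it has its top at 100 mm and overhangs the ends by up to 25 mm. Origin under the middle of its far end (x = 0; it extends to x = -280 mm). It stands left or right of the work.
- bowl: Bystander, loose: heat-resistant glass bowl, 150 mm across the rim, 75 mm high, 0.7 kg. Origin at the centre of its underside. It stands on the other side from the mold.
There are look-alikes about, which are no part of the job. Of the things shaped like the clip_tray, the metal one is meant.

How it is judged:
At the end, for the whole second after the job is handed in: Clips in the metal tray: centres within 45 mm (x) and 70 mm (y) of its middle, below 20 mm. Stamps in the box: within 46 mm of its middle along x and y, below 41 mm, tilt under 0.15 rad. Funnel centre within 18 mm of the pad's, below 53 mm, tilt under 0.12 rad. All at rest (x of clip_a_center in the frame of clip_tray between -0.045 and 0.045 m and y of clip_a_center in the frame of clip_tray between -0.07 and 0.07 m and height (world z) of each of clip_a_center, clip_b_center below 0.02 m and x of stamp_a_center in the frame of stamp_box between -0.046 and 0.046 m and y of stamp_a_center in the frame of stamp_box between -0.046 and 0.046 m and height (world z) of each of stamp_a_center, stamp_b_center below 0.041 m and angle between each of stamp_a_center, stamp_b_center's own z axis and vertical below 0.15 rad and x of clip_b_center in the frame of clip_tray between -0.045 and 0.045 m and y of clip_b_center in the frame of clip_tray between -0.07 and 0.07 m and x of stamp_b_center in the frame of stamp_box between -0.046 and 0.046 m and y of stamp_b_center in the frame of stamp_box between -0.046 and 0.046 m and horizontal distance between funnel_center and drying_pad below 0.018 m and height (world z) of funnel_center below 0.053 m and angle between funnel_center's own z axis and vertical below 0.12 rad and linear speed of each of clip_a, stamp_a, clip_b, funnel, stamp_b below 0.02 m/s); the robot touches nothing.
It fails at once if the glass bowl was pushed more than 25 mm (distance of bowl from where it was at the start of the episode above 0.025 m).
It fails at once if the loaf mold or its clips were pushed or pulled (contact force between mold and anything else above 5 N).
It also fails if it takes over 128 s, if anything falls off the work surface, if the arm or the gripper's body presses on something with over 40 N, if the wrist force passes 120 N, or if a joint passes its speed limit or range.

ROBOT

A 7-joint arm with a two-finger parallel gripper is mounted at the origin on the work surface. World frame = base frame: x ahead of the robot, y to its left, z up, the work surface at z = 0. Lengths are in m, angles in rad, forces in N, time in s.
With the tool pointing down it reaches from about 0.4 to 0.85 m from the base axis. Payload 10.4 kg.
Tool frame: the origin (TCP) lies at the very end of the fingers, on their centre line; the grasp point (between the pads) lies r.grip_depth behind it (r.grip_depth is the distance from the TCP to the grasp point, in m); y points along the fingers, z is the direction in which the jaws open and shut, and the axes are right-handed (so a half turn about y gives the same grasp; the last joint's range is limited). The gripper opens to 87 mm and grips with 3 to 60 N. Pads are 19 mm wide; open, the fingers measure 117 mm over their backs; the gripper's body (75 mm by 190 mm) begins 51 mm behind the grasp point.
Start: joints at [-1.203, 0.332, -0.065, 1.46, 0.022, 1.35, -0.088], TCP at [0.238, 0.578, 0.223] pointing down, gripper open.
Joint ranges: [-2.6, 2.6], [-0.5, 2.12], [-1.47, 1.34], [0.16, 2.42], [-1.27, 4.41], [0.06, 2.06], [-2.6, 2.6]. Speed limits (rad/s): [2.22, 2.22, 2.79, 2.79, 3.14, 3.14, 3.14].

INTERFACE

Orientations are given as a unit quaternion [x, y, z, w].
In Python, from bench import r gives the robot as it stands.
- The arm moves only by the shell command python3 -m jog 'ROWS' [OPENING] [FORCE]. ROWS is JSON, a list of rows, each a list of 6 numbers: the shift along the tool's x, y, z in m, then the turn, a rotation vector about the tool's x, y, z in degrees. A call has 1 to 12 rows; each row shifts and turns the pose as measured when the row begins, along the tool's axes as they then stand; what a row does not reach is not made up. A row lasts 1/12 s, in which the tool goes at most 41.7 mm and 7.16 degrees, less where a joint would pass 70% of its speed; a pose out of reach is approached as far as the arm can. A call with a gripper value outside its range is refused whole. OPENING is the opening, from -1 (shut) to 1 (fully open), so that 0 is half open, set as the call begins (- or left out, the last holds). The fingers move at their own pace and stop on an object; FORCE is the grip in N (left out, the last holds). Time passes only in rows, so rows that do not move let the fingers close. It gives the time, the measured TCP pose, the force and the opening at its end, in the units of the state.
- r.read_state(): the state, without advancing time (a new reading comes with each control period).
- r.camera(name): name is "scene" or "side" or "wrist"; returns a dict with "image" (400x640x3 uint8, red, green, blue), "range_z" (400x640 float32, m along the optical axis (not along the pixel's ray), 0 where there is no reading), "K" (3x3 intrinsics, pixels), "R" (3x3) and "t" (3): a world point X has camera coordinates R X + t. Camera axes: x right, y down, z forward; pixel columns grow to the right and rows downward; lengths in m; the calibration is good to about 2 mm. The wrist camera is an equidistant fisheye: a pixel r from the principal point sees the ray r / f radians off the axis. A picture is of the moment at which its call begins.
- r.close_job(): hands the job in, once; it reports no verdict.
The state is a dict: "time": time; "joint_positions": joint angles; "joint_vel": joint speeds; "joint_torque": joint torques, N m; "ee_pos": TCP position; "eef_rot": TCP orientation; "ft_force": force on the tool from outside, world axes, zero at the start; "torque": the same for the moment, N m; "width": finger opening in m.
Only numpy, scipy, OpenCV 4.12 (cv2) and the standard library are available. Lean on these libraries where they do the work, as an engineer would, in place of code of your own. Each camera call takes 0.05 s, during which the arm holds its last target. There are 200 camera calls.

## Working session

There is one attempt and no reset: what is moved stays moved. The work goes in short steps, Python scripts to look and compute and a shell command to move; the robot and the scene stay as the last step left them, time stands still between calls to the robot, and variables do not carry over. Pictures are saved under pics/ and viewed, about 12 in all and at most 16, crops included, and the job is handed in when it is done.

```bash
ls; mkdir -p pics; python3 - <<'E'
from bench import r
import cv2,numpy as np
s=r.read_state();print({k:np.round(v,3) for k,v in s.items()},r.grip_depth)
for n in("scene","side"):
    c=r.camera(n);np.savez(f"pics/{n}0.npz",**c);cv2.imwrite(f"pics/{n}0.png",c["image"][:,:,::-1])
    print(n,c["K"].round(1).tolist(),c["R"].round(3).tolist(),c["t"].round(3).tolist(),(-c["R"].T@c["t"]).round(3),(c["range_z"]>0).mean())
E
```

```text
pics
{'time': np.float64(0.0), 'joint_positions': array([-1.203,  0.333, -0.065,  1.461,  0.022,  1.35 , -0.089]), 'joint_vel': array([ 0.   , -0.001,  0.   ,  0.   ,  0.001, -0.   ,  0.   ]), 'joint_torque': array([ 0.0000e+00, -6.2326e+01,  2.5000e-02, -3.8989e+01, -6.1000e-02,
        4.0000e-02,  0.0000e+00]), 'ee_pos': array([0.238, 0.578, 0.222]), 'eef_rot': array([ 0.694, -0.137,  0.137, -0.693]), 'ft_force': array([-0.703,  0.744, -0.168]), 'torque': array([-0.022, -0.017,  0.029]), 'width': np.float64(0.087)} 0.0187
scene [[393.7, 0.0, 316.0], [0.0, 393.7, 197.6], [0.0, 0.0, 1.0]] [[0.048, 0.999, 0.007], [0.686, -0.028, -0.728], [-0.726, 0.04, -0.686]] [-0.016, -0.363, 1.593] [ 1.407 -0.057  0.83 ] 0.99596484375
side [[491.6, 0.0, 316.8], [0.0, 491.6, 192.8], [0.0, 0.0, 1.0]] [[-0.979, -0.204, -0.023], [-0.092, 0.532, -0.842], [0.184, -0.822, -0.539]] [0.551, 0.105, 1.776] [0.222 1.516 1.059] 0.9673125
```

View pics/scene0.png

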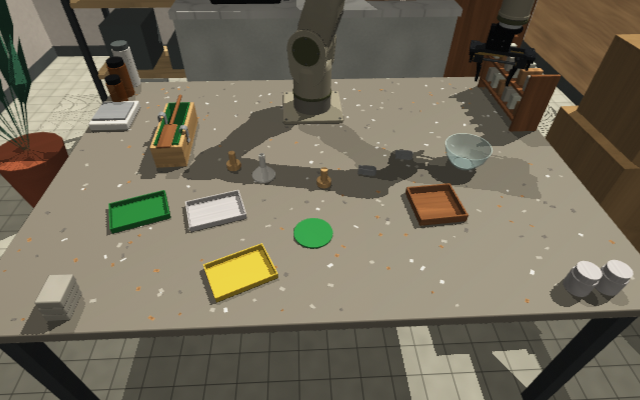

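View pics/side0.png

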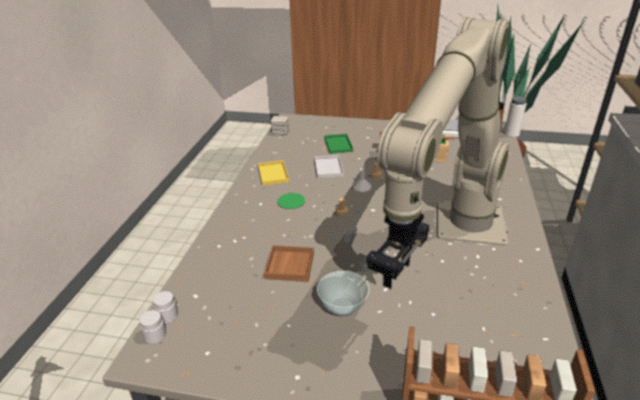

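The scene view shows the stamps at about (232,160) and (324,178), the funnel at (263,168), the pad at (313,233) and the box at (436,204). The trays are green (138,211), white/metal (214,210) and yellow (240,271), and the bowl is at (467,152). The clips are in shadow, so I'll use a brightened crop and a height map.

```bash
cat > h.py <<'E'
import numpy as np,cv2
from bench import r
from scipy.spatial.transform import Rotation as Rot
def world(c):
    z=c["range_z"];v,u=np.indices(z.shape);K=c["K"]
    p=np.stack([(u-K[0,2])/K[0,0]*z,(v-K[1,2])/K[1,1]*z,z],-1)
    return (p-c["t"])@c["R"]
def ray(c,u,v,h):
    d=c["R"].T@np.array([(u-c["K"][0,2])/c["K"][0,0],(v-c["K"][1,2])/c["K"][1,1],1]);o=-c["R"].T@c["t"]
    return o+d*(h-o[2])/d[2]
E
python3 - <<'E'
from h import *
c=dict(np.load("pics/scene0.npz"))
W=world(c)
im=c["image"][130:290,90:500]
g=(255*(im/255.)**.5).astype(np.uint8)
cv2.imwrite("pics/crop0.png",cv2.resize(g,None,fx=1.95,fy=1.95,interpolation=cv2.INTER_CUBIC)[:,:,::-1])
for n in("scene","side"):
    c=dict(np.load(f"pics/{n}0.npz"));W=world(c);H=W[...,2]
    fl=H[(abs(W[...,0]-.6)<.2)&(abs(W[...,1])<.4)];print(n,"floor",np.median(fl))
    m=((H>.009)&(H<.12)&(W[...,0]>.25)&(W[...,0]<1.1)&(abs(W[...,1])<.6)).astype(np.uint8)
    k,l,st,ce=cv2.connectedComponentsWithStats(m,connectivity=4)
    for i in range(1,k):
        if st[i,4]<12: continue
        P=W[l==i];print(st[i].tolist(),"med",P.mean(0).round(3),"min",P.min(0).round(3),"max",P.max(0).round(3),c["image"][l==i].mean(0).round())
E
```

```text
scene floor 0.0011216600765349102
[149, 123, 42, 43, 1347] med [ 0.333 -0.477  0.067] min [ 0.251 -0.539  0.009] max [ 0.383 -0.431  0.104] [117.  93.  58.]
[445, 133, 47, 37, 1338] med [0.372 0.499 0.05 ] min [0.309 0.417 0.009] max [0.46  0.566 0.08 ] [126. 133. 123.]
[395, 150, 18, 9, 131] med [0.34  0.299 0.018] min [0.321 0.269 0.009] max [0.357 0.329 0.029] [67. 67. 64.]
[226, 151, 14, 19, 177] med [ 0.376 -0.277  0.032] min [ 0.353 -0.3    0.009] max [ 0.393 -0.256  0.064] [104.  81.  51.]
[252, 153, 23, 28, 342] med [ 0.429 -0.175  0.034] min [ 0.395 -0.212  0.009] max [ 0.454 -0.14   0.09 ] [116. 113. 104.]
[358, 165, 18, 9, 134] med [0.418 0.161 0.018] min [0.4   0.132 0.009] max [0.435 0.189 0.027] [68. 68. 65.]
[316, 167, 15, 20, 195] med [0.473 0.015 0.032] min [ 0.446 -0.006  0.009] max [0.492 0.038 0.065] [111.  88.  56.]
[405, 183, 63, 41, 785] med [0.587 0.344 0.02 ] min [0.505 0.267 0.009] max [0.66  0.417 0.031] [84. 54. 33.]
[109, 190, 61, 42, 437] med [ 0.579 -0.522  0.016] min [ 0.492 -0.6    0.009] max [ 0.652 -0.436  0.024] [31. 80. 37.]
[185, 190, 61, 41, 440
[... 1659 characters left out ...]
 -0.117  0.025] [212. 179.  80.]
[336, 198, 12, 16, 131] med [0.464 0.027 0.031] min [0.443 0.001 0.009] max [0.486 0.046 0.063] [129. 104.  75.]
[343, 227, 12, 14, 61] med [0.417 0.17  0.018] min [0.399 0.132 0.009] max [0.432 0.197 0.024] [85. 82. 79.]
[264, 245, 50, 35, 531] med [0.582 0.352 0.02 ] min [0.507 0.266 0.009] max [0.658 0.424 0.031] [140.  98.  69.]
[361, 255, 7, 15, 42] med [0.344 0.313 0.017] min [0.331 0.279 0.009] max [0.352 0.336 0.026] [78. 75. 73.]
[317, 271, 52, 45, 1630] med [0.386 0.477 0.046] min [0.31  0.418 0.009] max [0.459 0.572 0.081] [151. 157. 150.]
[161, 291, 11, 3, 16] med [0.879 0.596 0.069] min [0.862 0.594 0.066] max [0.894 0.6   0.072] [207. 194. 187.]
```

View pics/crop0.png

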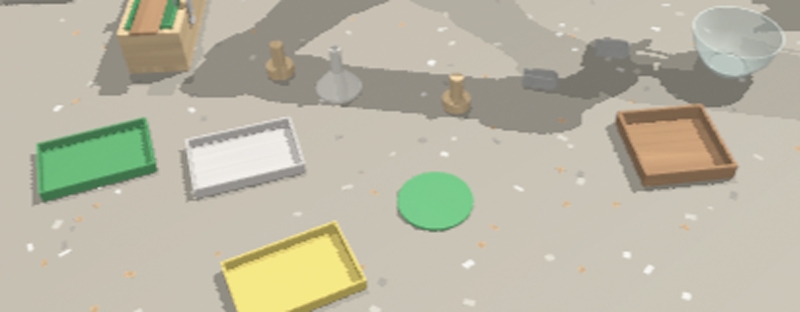

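Candidates:
- **Clip-like:** (367,170) and (404,154) are the loose clips. The two clips on the mold (near 165–185,130) stay.
- **Trays:** green (138,211), white/grey (214,210) and yellow (240,271). The grey one at (214,210) is the metal one.
- **Pad:** only one round green pad, at (313,233). The white tubs and the grey box are not part of the job.

The crop confirms all of these. Next come finer positions and yaws.

```bash
cat >> h.py <<'E'
def tool():
    s=r.read_state();return s,Rot.from_quat(s["eef_rot"]).as_matrix()
def show():
    s,R=tool();print("t",round(float(s["time"]),2),"p",s["ee_pos"].round(4),"x",R[:,0].round(3),"y",R[:,1].round(3),"z",R[:,2].round(3),"f",s["ft_force"].round(1),"w",round(float(s["width"]),4),"q",s["joint_positions"].round(2))
def to(x,y,z,yaw=None):
    """report tool-frame shift to world x,y,z and the turn about tool y (deg) that brings jaw axis to world angle yaw (mod 180)"""
    s,R=tool();d=R.T@(np.array([x,y,z])-s["ee_pos"])
    a=None
    if yaw is not None:
        cur=np.degrees(np.arctan2(R[1,2],R[0,2]));a=-((yaw-cur+90)%180-90)   # tool y is down
    print("shift",d.round(4),"turn_y",a)
E
python3 - <<'E'
from h import *
show()
for n in("scene","side"):
    c=dict(np.load(f"pics/{n}0.npz"));W=world(c);H=W[...,2]
    for nm,x,y,rr,lo,hi in[("clipA",.418,.165,.045,.012,.035),("clipB",.342,.306,.045,.012,.035),("tray",.58,-.31,.12,.010,.03),("box",.583,.345,.12,.014,.035)]:
        m=(np.hypot(W[...,0]-x,W[...,1]-y)<rr)&(H>lo)&(H<hi)
        P=W[m][:,:2].astype(np.float32);(cx,cy),wh,a=cv2.minAreaRect(P);b=cv2.boxPoints(((cx,cy),wh,a))
        e=max([b[1]-b[0],b[2]-b[1]],key=np.linalg.norm)
        print(n,nm,round(cx,4),round(cy,4),np.round(wh,3),"long axis deg",round(np.degrees(np.arctan2(e[1],e[0]))%180,1))
    i=c["image"].astype(int);m=(i[...,1]>i[...,0]+50)&(np.hypot(W[...,0]-.67,W[...,1]+.0)<.12)
    v,u=np.nonzero(m);q=np.array([ray(c,a,b,.005) for a,b in zip(u,v)])
    print(n,"pad",q.mean(0).round(4),q.min(0).round(3),q.max(0).round(3),len(u))
    for nm,x,y,rr,lo,hi in[("stA",.372,-.275,.03,.045,.07),("stB",.47,.02,.03,.045,.07),("fun",.42,-.168,.03,.06,.1)]:
        m=(np.hypot(W[...,0]-x,W[...,1]-y)<rr)&(H>lo)&(H<hi);print(n,nm,W[m].mean(0).round(4),W[m][:,2].max().round(3))
c=r.camera("wrist");np.savez("pics/w0.npz",**c);s,R=tool()
print("wrist cam in tool frame",(R.T@(-c["R"].T@c["t"]-s["ee_pos"])).round(3),"axis",(R.T@c["R"].T).round(2).tolist(),c["K"].tolist())
E
```

```text
t 0.1 p [0.238  0.5776 0.2219] x [ 0.925 -0.381  0.   ] y [-0.    -0.001 -1.   ] z [ 0.381  0.925 -0.001] f [ 0.3 -0.2 -0.1] w 0.0871 q [-1.2   0.33 -0.06  1.46  0.02  1.35 -0.09]
scene clipA 0.4182 0.1608 [0.056 0.032] long axis deg 82.6
scene clipB 0.3388 0.2996 [0.059 0.034] long axis deg 79.8
scene tray 0.5769 -0.3089 [0.117 0.16 ] long axis deg 107.1
scene box 0.5827 0.3415 [0.145 0.143] long axis deg 5.7
scene pad [ 0.6746 -0.0251  0.005 ] [ 0.619 -0.078  0.005] [0.728 0.029 0.005] 918
scene stA [ 0.3734 -0.2772  0.0567] 0.064
scene stB [0.4697 0.0151 0.0569] 0.065
scene fun [ 0.4201 -0.176   0.0763] 0.09
side clipA 0.4163 0.1657 [0.063 0.026] long axis deg 78.1
side clipB 0.3466 0.3084 [0.016 0.056] long axis deg 100.9
side tray 0.5647 -0.3255 [0.145 0.207] long axis deg 106.6
side box 0.5823 0.3463 [0.142 0.151] long axis deg 94.5
side pad [ 0.6698 -0.019   0.005 ] [ 0.619 -0.073  0.005] [0.722 0.032 0.005] 326
side stA [ 0.3686 -0.2678  0.0547] 0.064
side stB [0.4641 0.024  0.056 ] 0.063
side fun [ 0.4153 -0.169   0.0744] 0.089
wrist cam in tool frame [-0.083 -0.162 -0.001] axis [[0.0, 0.95, 0.3], [0.0, -0.3, 0.95], [1.0, -0.0, -0.0]] [[309.70691628693146, 0.0, 321.2725142897685], [0.0, 309.70691628693146, 201.9557571958075], [0.0, 0.0, 1.0]]
```

```bash
python3 -m jog '[[0,0,0,0,7.1,0],[0,0,0,0,7.1,0],[0,0,0,0,7.1,0],[0,0,0,0,7.1,0],[0,0,0,0,7.1,0],[0,0,0,0,7.1,0],[0,0,0,0,7.1,0],[0,0,0,0,7.1,0],[0,0,0,0,7.1,0],[0,0,0,0,7.1,0],[0,0,0,0,7.1,0]]' 1 && python3 -m jog '[[0.031,0,0.019,0,0,0],[0.031,0,0.019,0,0,0],[0.031,0,0.019,0,0,0],[0.031,0,0.019,0,0,0],[0.031,0,0.019,0,0,0],[0.031,0,0.019,0,0,0],[0.031,0,0.019,0,0,0],[0.031,0,0.019,0,0,0],[0,0,0,0,0,0],[0,0,0,0,0,0]]'
cat >> h.py <<'E'
def wray(c,u,v,h):
    K=c["K"];d=np.array([u-K[0,2],v-K[1,2]]);rr=np.hypot(*d)+1e-9;th=rr/K[0,0]
    k=c["R"].T@np.array([*(np.sin(th)*d/rr),np.cos(th)]);o=-c["R"].T@c["t"]
    return o+k*(h-o[2])/k[2]
def wworld(c):
    K=c["K"];z=c["range_z"];v,u=np.indices(z.shape);x=u-K[0,2];y=v-K[1,2];rr=np.hypot(x,y)+1e-9;t=np.tan(np.minimum(rr/K[0,0],1.4))
    return (np.stack([x/rr*t*z,y/rr*t*z,z],-1)-c["t"])@c["R"]
E
python3 - <<'E'
from h import *
show();to(.342,.304,.19,-10)
c=r.camera("wrist");np.savez("pics/w1.npz",**c);cv2.imwrite("pics/w1.png",c["image"][:,:,::-1])
W=wworld(c);print(W[200,300:340:10].round(3).tolist())
E
```

```text
time: 1.07
ee_pos: [0.2373, 0.5756, 0.2178]
eef_rot: [0.451, -0.545, 0.548, -0.446]
ft_force: [0.5, -0.6, 0.3]
width: 0.0868
time: 1.9
ee_pos: [0.3362, 0.2888, 0.215]
eef_rot: [0.451, -0.547, 0.55, -0.442]
ft_force: [-1.2, 0.2, -0.2]
width: 0.0871
t 1.9 p [0.3362 0.2888 0.215 ] x [-0.203 -0.979  0.012] y [-0.008 -0.011 -1.   ] z [ 0.979 -0.203 -0.006] f [-1.2  0.2 -0.2] w 0.0871 q [-1.11 -0.07  0.28  1.93  0.02  1.3  -1.04]
shift [-0.0164  0.0248  0.0028] turn_y -1.7380626338879637
[[0.301, 0.258, 0.001], [0.314, 0.255, 0.001], [0.327, 0.253, 0.001], [0.339, 0.25, -0.001]]
```

View pics/w1.png

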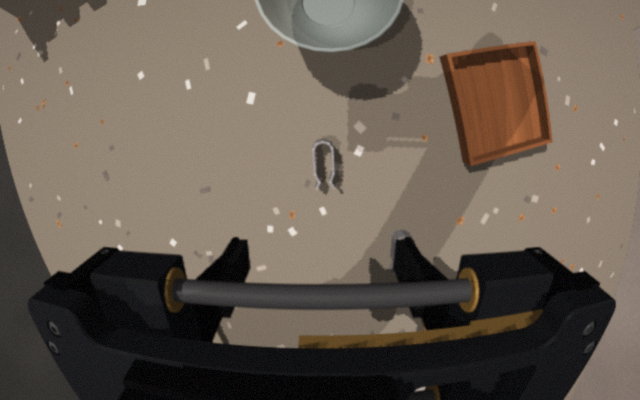

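The wrist view shows clip B at (324,165), bow up (toward the bowl, +y) and jaws down. The box is at (498,103) and the bowl at (330,20). I'll measure the clip and the box from this view.

```bash
cat >> h.py <<'E'
def rect(W,m):
    P=W[m][:,:2].astype(np.float32);(cx,cy),wh,a=cv2.minAreaRect(P);b=cv2.boxPoints(((cx,cy),wh,a))
    e=max([b[1]-b[0],b[2]-b[1]],key=np.linalg.norm)
    print("rect",round(cx,4),round(cy,4),np.round(wh,3),"long",round(np.degrees(np.arctan2(e[1],e[0]))%180,1),"n",len(P));return cx,cy
def roi(W,u0,v0,u1,v1,lo,hi):
    m=np.zeros(W.shape[:2],bool);m[v0:v1,u0:u1]=1;return m&(W[...,2]>lo)&(W[...,2]<hi)
E
python3 - <<'E'
from h import *
c=dict(np.load("pics/w1.npz"));W=wworld(c)
m=roi(W,300,130,350,200,.010,.04);print(W[m][:,2].max());rect(W,m);print(W[m].mean(0))
v,u=np.nonzero(m)
for lo,hi in((130,150),(150,165),(165,180),(180,200)):
    q=roi(W,300,lo,350,hi,.012,.04);print(lo,W[q][:,:2].mean(0).round(4),W[q].min(0).round(3),W[q].max(0).round(3))
rect(W,roi(W,435,35,560,175,.014,.035))
i=c["image"].astype(int)
E
```

```text
0.02435753239578279
rect 0.3405 0.3009 [0.058 0.024] long 80.8 n 320
[0.34052172 0.30258016 0.02088523]
130 [0.3447 0.3251] [0.332 0.317 0.012] [0.355 0.33  0.024]
150 [0.3418 0.31  ] [0.329 0.3   0.012] [0.355 0.321 0.024]
165 [0.338  0.2916] [0.327 0.282 0.013] [0.352 0.303 0.024]
180 [0.3372 0.2779] [0.324 0.271 0.013] [0.348 0.284 0.023]
rect 0.5844 0.3431 [0.143 0.141] long 5.0 n 2377
```

```bash
python3 -m jog '[[-0.005,0.036,0.001,0,-2.5,0],[-0.005,0.036,0.001,0,0,0],[-0.005,0.036,0.001,0,0,0],[-0.005,0.036,0,0,0,0],[0,0.03,0,0,0,0],[0,0,0,0,0,0],[0,0,0,0,0,0]]' 0.4 >/dev/null; python3 -c "
from h import *
show();to(.3413,.3059,.004,-9.2)"
```

```text
t 2.53 p [0.3411 0.3137 0.0363] x [-0.151 -0.988  0.007] y [-0.004 -0.007 -1.   ] z [ 0.988 -0.151 -0.003] f [0.6 0.2 1.5] w 0.0616 q [-1.1   0.19  0.28  2.08 -0.06  0.89 -0.94]
shift [0.0074 0.0324 0.0015] turn_y 0.4928625546474592
```

```bash
python3 -m jog '[[0.007,0.012,0.001,0,0,0],[0,0.012,0,0,0,0],[0,0.008,0,0,0,0],[0,0,0,0,0,0]]' >/dev/null; python3 -c "
from h import *
show()"; python3 -m jog '[[0,0,0,0,0,0],[0,0,0,0,0,0],[0,0,0,0,0,0],[0,0,0,0,0,0],[0,0,0,0,0,0],[0,0,0,0,0,0],[0,0,0,0,0,0],[0,0,0,0,0,0],[0,0,0,0,0,0],[0,0,0,0,0,0]]' -1 20
```

```text
t 2.87 p [0.3423 0.311  0.0092] x [-0.148 -0.989  0.002] y [-0.001 -0.002 -1.   ] z [ 0.989 -0.148 -0.   ] f [-0.9 -1.   0.1] w 0.061 q [-1.09  0.23  0.28  2.1  -0.08  0.82 -0.91]
time: 3.7
ee_pos: [0.3442, 0.3144, 0.0145]
eef_rot: [-0.46, 0.536, -0.535, 0.464]
ft_force: [0.4, 0.8, -0.5]
width: 0.0237
```

```bash
python3 -m jog '[[0,0,0,0,0,0],[0,0,0,0,0,0],[0.004,0.006,0,0,0,0],[0.006,0.007,-0.002,0,0,0],[0,0.001,0,0,0,0]]' 0.2 >/dev/null; python3 -c "
from h import *
show()"; python3 -m jog '[[0,0.0005,0,0,0,0],[0,0.0005,0,0,0,0],[0,0.0005,0,0,0,0],[0,0.0005,0,0,0,0],[0,0.0005,0,0,0,0],[0,0.0005,0,0,0,0]]' -1 25
```

```text
t 4.12 p [0.3427 0.3046 0.0004] x [-0.147 -0.989 -0.007] y [ 0.007  0.006 -1.   ] z [ 0.989 -0.147  0.006] f [ 5.1 -8.6 18.6] w 0.048 q [-1.08  0.23  0.28  2.13 -0.09  0.78 -0.9 ]
time: 4.62
ee_pos: [0.3409, 0.3063, 0.0004]
eef_rot: [-0.458, 0.538, -0.533, 0.465]
ft_force: [-2.7, -2.4, 16.7]
width: 0.0238
```

```bash
python3 -m jog '[[0,-0.02,0,0,0,0],[0,-0.04,0,0,0,0],[0,-0.04,0,0,0,0],[0,-0.04,0,0,0,0],[0.015,-0.02,0.009,0,0,0],[0.032,0,0.0186,0,0,0],[0.032,0,0.0186,0,0,0],[0.032,0,0.0186,0,0,0],[0.032,0,0.0186,0,0,0],[0.032,0,0.0186,0,0,0],[0.032,0,0.0186,0,0,0],[0.032,0,0.0186,0,0,0]]' && python3 -m jog '[[0.032,0,0.0186,0,0,0],[0.032,0,0.0186,0,0,0],[0.032,0,0.0186,0,0,0],[0.032,0,0.0186,0,0,0],[0.032,0,0.0186,0,0,0],[0.032,0,0.0186,0,0,0],[0.025,0,0.015,0,0,0],[0,0,0,0,-6.5,0],[0,0,0,0,-6.5,0],[0,0,0,0,-6.5,0],[0,0,0,0,-6.5,0],[0,0,0,0,0,0]]' >/dev/null
python3 - <<'E'
from h import *
show()
c=r.camera("wrist");np.savez("pics/w2.npz",**c);cv2.imwrite("pics/w2.png",c["image"][:,:,::-1])
E
```

```text
time: 5.62
ee_pos: [0.4398, 0.0384, 0.1586]
eef_rot: [-0.463, 0.535, -0.53, 0.467]
ft_force: [0.8, 0.3, -1.2]
width: 0.024
t 6.62 p [ 0.5305 -0.2196  0.1445] x [ 0.32  -0.947 -0.008] y [-0.011  0.005 -1.   ] z [ 0.947  0.32  -0.009] f [ 0.   0.  -1.1] w 0.0237 q [-0.32  0.35  0.77  1.72 -0.26  1.19  0.85]
```

View pics/w2.png

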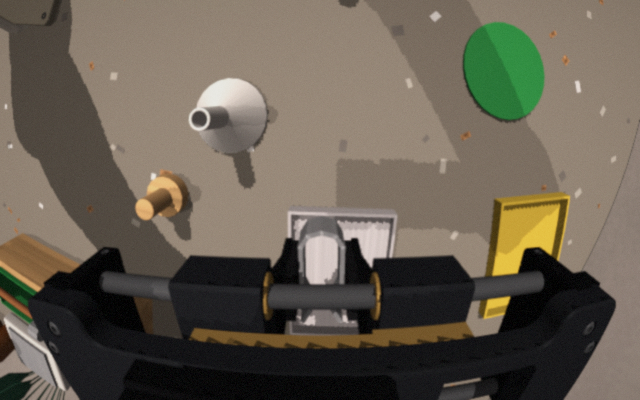

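The wrist view shows the clip held, with the tray's near edge from (288,210) to (397,212). The funnel is at (232,115), stamp A at (165,195) and the pad at (504,72).

```bash
python3 - <<'E'
from h import *
c=dict(np.load("pics/w2.npz"));W=wworld(c);i=c["image"].astype(int)
a=wray(c,288,209,.018);b=wray(c,397,211,.018);e=(b-a)[:2];print("corners",a.round(4),b.round(4),np.linalg.norm(e),"yaw x",np.degrees(np.arctan2(e[1],e[0])))
u=e/np.linalg.norm(e);n=np.array([u[1],-u[0]]);print("tray centre",(a+b)[:2]/2+.08*n)
m=(i[...,1]>i[...,0]+45)&(np.indices(m.shape)[1]>440) if 0 else (i[...,1]>i[...,0]+45);m[:, :440]=0;m[140:]=0
v,uu=np.nonzero(m);q=np.array([wray(c,x,y,.005)[:2] for x,y in zip(uu,v)],np.float32);print("pad",cv2.minEnclosingCircle(q),q.mean(0))
for nm,box,lo,hi in(("funnel spout",(180,90,240,150),.065,.1),("funnel rim",(180,70,280,165),.003,.012),("stamp handle",(120,160,200,230),.04,.057),("stamp foot",(120,160,200,230),.008,.018)):
    k=roi(W,*box,lo,hi);P=W[k];print(nm,cv2.minEnclosingCircle(P[:,:2].astype(np.float32)),P.mean(0).round(4),len(P))
for nm,box,h in(("spout top",(190,105,215,132),.085),):
    a=wray(c,201,119,h);print(nm,a)
print("handle top",wray(c,146,211,.06))
E
```

```text
corners [ 0.5035 -0.2453  0.018 ] [ 0.6076 -0.2122  0.018 ] 0.10925367619361125 yaw x 17.610657338271388
tray centre [ 0.57975432 -0.30497815]
pad ((0.6752169132232666, -0.026093406602740288), 0.05475527048110962) [ 0.6726266  -0.02770011]
funnel spout ((0.4188539683818817, -0.17516593635082245), 0.009675308130681515) [ 0.4197 -0.1749  0.0786] 543
funnel rim ((0.4136074185371399, -0.17638236284255981), 0.04339122399687767) [ 0.4309 -0.1703  0.0089] 805
stamp handle ((0.37121766805648804, -0.2763350009918213), 0.011209948919713497) [ 0.3766 -0.2712  0.0487] 207
stamp foot ((0.3706113398075104, -0.2760853171348572), 0.023460542783141136) [ 0.38   -0.2676  0.0148] 294
spout top [ 0.42015506 -0.17501609  0.085     ]
handle top [ 0.3728086  -0.27770101  0.06      ]
```

```bash
python3 -c "
from h import *
show();to(.5894,-.334,.05,17.6)"
```

```text
t 6.67 p [ 0.5304 -0.2194  0.1444] x [ 0.314 -0.95  -0.008] y [-0.011  0.005 -1.   ] z [ 0.949  0.314 -0.009] f [-0.1 -0.8 -0.9] w 0.0238 q [-0.32  0.35  0.77  1.72 -0.26  1.19  0.85]
shift [0.1281 0.0932 0.021 ] turn_y 0.6837007336229419
```

```bash
python3 -m jog '[[0.032,0,0.005,0,0,0],[0.032,0,0.005,0,0,0],[0.032,0.01,0.005,0,0,0],[0.032,0.03,0.005,0,0,0],[0,0.03,0,0,0,0],[0,0.02,0,0,0,0],[0,0,0,0,0,0]]' >/dev/null; python3 -c "
from h import *
show();to(.5894,-.334,.006,17.6)"
```

```text
t 7.25 p [ 0.5894 -0.3347  0.0475] x [ 0.288 -0.958 -0.011] y [-0.011  0.008 -1.   ] z [ 0.958  0.288 -0.008] f [-1.4  0.4 -0.4] w 0.0239 q [-0.03  0.69  0.69  1.5  -0.47  1.13  1.05]
shift [-0.0002  0.0415  0.0005] turn_y -0.8432408843961241
```

```bash
python3 -m jog '[[0,0.016,0,0,0,0],[0,0.014,0,0,0,0],[0,0.008,0,0,0,0],[0,0.003,0,0,0,0]]'; python3 -m jog '[[0,0,0,0,0,0],[0,0,0,0,0,0],[0,0,0,0,0,0],[0,0,0,0,0,0]]' 0.0;  python3 -m jog '[[0,-0.01,0,0,0,0],[0,-0.03,0,0,0,0],[0,-0.04,0,0,0,0],[0,-0.04,0,0,0,0],[-0.02,-0.02,0,0,0,0],[-0.04,0,0,0,0,0],[-0.04,0,0,0,0,0],[0,0,0,0,0,0]]'
python3 - <<'E'
from h import *
show();to(.418,.163,.2,-9)
c=r.camera("wrist");np.savez("pics/w3.npz",**c);cv2.imwrite("pics/w3.png",c["image"][:,:,::-1])
E
```

```text
time: 7.58
ee_pos: [0.5891, -0.3338, 0.0062]
eef_rot: [0.566, -0.429, 0.42, -0.565]
ft_force: [-0.3, -0.5, -0.5]
width: 0.024
time: 7.92
ee_pos: [0.5907, -0.3333, 0.0089]
eef_rot: [-0.565, 0.428, -0.421, 0.565]
ft_force: [0.3, 0.5, -1.3]
width: 0.0405
time: 8.58
ee_pos: [0.563, -0.2389, 0.1646]
eef_rot: [-0.563, 0.428, -0.425, 0.565]
ft_force: [0.0, 0.6, 0.1]
width: 0.0434
t 8.58 p [ 0.563  -0.2389  0.1646] x [ 0.272 -0.962 -0.005] y [-0.002  0.004 -1.   ] z [ 0.962  0.272 -0.001] f [0.  0.6 0.1] w 0.0434 q [-0.28  0.42  0.79  1.61 -0.31  1.25  0.84]
shift [-0.4263 -0.0335 -0.0302] turn_y 24.788929124923584
```

View pics/w3.png

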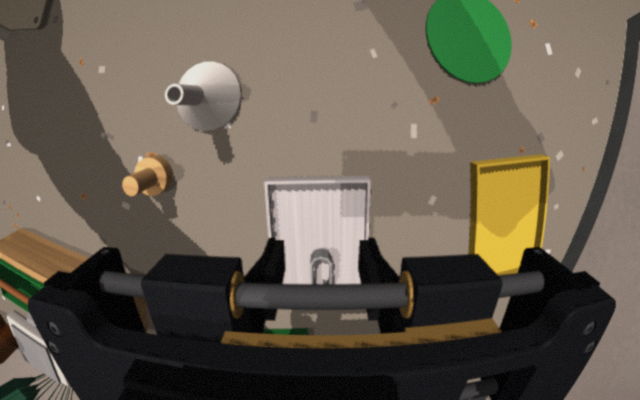

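The clip lies flat in the tray at (321,268). Next is clip A.

```bash
python3 -m jog '[[-0.034,-0.003,-0.0025,0,0,0],[-0.034,-0.003,-0.0025,0,0,0],[-0.034,-0.003,-0.0025,0,0,0],[-0.034,-0.003,-0.0025,0,0,0],[-0.034,-0.003,-0.0025,0,0,0],[-0.034,-0.003,-0.0025,0,0,0],[-0.034,-0.003,-0.0025,0,0,0],[-0.034,-0.003,-0.0025,0,0,0],[-0.034,-0.003,-0.0025,0,0,0],[-0.034,-0.003,-0.0025,0,0,0],[-0.034,-0.003,-0.0025,0,0,0],[-0.03,0,-0.002,0,0,0]]' 0.4 && python3 -m jog '[[0,0,0,0,6.2,0],[0,0,0,0,6.2,0],[0,0,0,0,6.2,0],[0,0,0,0,6.2,0],[0,0,0,0,0,0]]' >/dev/null
python3 - <<'E'
from h import *
show();to(.418,.163,.2,-9)
c=r.camera("wrist");np.savez("pics/w4.npz",**c);cv2.imwrite("pics/w4.png",c["image"][:,:,::-1])
W=wworld(c);m=(np.hypot(W[...,0]-.418,W[...,1]-.163)<.045)&(W[...,2]>.010)&(W[...,2]<.04);rect(W,m)
m=(np.hypot(W[...,0]-.467,W[...,1]-.02)<.03)&(W[...,2]>.04)&(W[...,2]<.056);P=W[m][:,:2].astype(np.float32)
print("stampB",len(P),cv2.minEnclosingCircle(P) if len(P) else 0)
E
```

```text
time: 9.63
ee_pos: [0.4269, 0.1371, 0.2088]
eef_rot: [-0.554, 0.432, -0.439, 0.56]
ft_force: [0.1, 0.2, -0.1]
width: 0.0608
t 10.05 p [0.4272 0.1414 0.2132] x [-0.204 -0.979 -0.009] y [ 0.018  0.006 -1.   ] z [ 0.979 -0.205  0.016] f [-0.5  0.2  0.3] w 0.0608 q [-0.92 -0.1   0.47  1.95  0.05  1.27 -0.67]
shift [-0.0192  0.0131 -0.0137] turn_y -2.8081293407486214
rect 0.4187 0.1621 [0.058 0.024] long 79.3 n 276
stampB 82 ((0.46257859468460083, 0.02329472079873085), 0.00867913942784071)
```

View pics/w4.png

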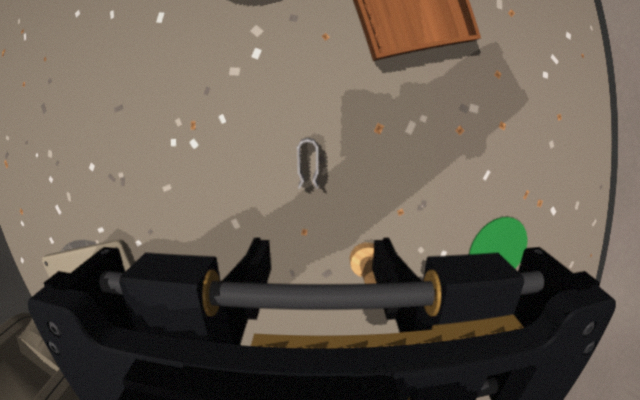

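```bash
python3 -m jog '[[0,0,0,-1,-1,0],[-0.006,0.034,-0.003,0,0,0],[-0.006,0.034,-0.003,0,0,0],[-0.006,0.034,-0.003,0,0,0],[-0.005,0.034,-0.003,0,0,0],[0,0.03,0,0,0,0],[0,0,0,0,0,0]]' 0.3 >/dev/null; python3 -c "
from h import *
show();to(.4196,.167,.002,-10.7)"
```

```text
t 10.68 p [0.4263 0.1659 0.0475] x [-0.16  -0.987 -0.017] y [ 0.011  0.016 -1.   ] z [ 0.987 -0.16   0.009] f [-2.1 -0.6 -0.4] w 0.0563 q [-0.91  0.14  0.48  2.12 -0.1   0.88 -0.54]
shift [ 0.0008  0.0454 -0.0072] turn_y 1.503066498295567
```

```bash
python3 -m jog '[[0,0.014,-0.005,0,1.5,0],[0,0.014,-0.002,0,0,0],[0,0.011,0,0,0,0],[0,0.003,0,0,0,0]]'; python3 -m jog '[[0,0.001,0,0,0,0],[0,0.0005,0,0,0,0],[0,0.0005,0,0,0,0],[0,0.0005,0,0,0,0],[0,0.0005,0,0,0,0],[0,0.0005,0,0,0,0]]' -1 25; python3 -c "
from h import *
show()"
```

```text
time: 11.02
ee_pos: [0.4231, 0.1668, 0.0084]
eef_rot: [-0.446, 0.544, -0.542, 0.461]
ft_force: [-1.2, -0.3, 0.3]
width: 0.0567
time: 11.52
ee_pos: [0.4267, 0.1676, 0.0091]
eef_rot: [-0.444, 0.543, -0.541, 0.463]
ft_force: [-0.4, 1.0, -0.0]
width: 0.0246
t 11.52 p [0.4267 0.1676 0.0091] x [-0.176 -0.984 -0.023] y [ 0.019  0.02  -1.   ] z [ 0.984 -0.177  0.015] f [-0.4  1.  -0. ] w 0.0246 q [-0.9   0.21  0.47  2.14 -0.15  0.79 -0.51]
```

```bash
python3 -m jog '[[0,-0.02,0,0,0,0],[0,-0.04,0,0,0,0],[0,-0.04,0,0,0,0],[0,-0.04,0,0,0,0],[0.02,-0.01,0.01,-0.9,0,-1.3],[0.0325,0,0.0175,0,0,0],[0.0325,0,0.0175,0,0,0],[0.0325,0,0.0175,0,0,0],[0.0325,0,0.0175,0,0,0],[0.0325,0,0.0175,0,0,0],[0.0325,0,0.0175,0,0,0],[0.0325,0,0.0175,0,0,0]]' && python3 -m jog '[[0.0325,0,0.0175,0,0,0],[0.0325,0,0.0175,0,0,0],[0.0325,0,0.0175,0,0,0],[0.0325,0,0.0175,0,0,0],[0,0,0,0,-7,0],[0,0,0,0,-7,0],[0,0,0,0,-7,0],[0,0,0,0,-7,0],[0,0,0,0,0,0]]' >/dev/null
python3 -c "
from h import *
show();to(.568,-.267,.05,17.6)"
```

```text
time: 12.52
ee_pos: [0.5139, -0.1054, 0.1701]
eef_rot: [0.456, -0.538, 0.539, -0.461]
ft_force: [1.6, -0.2, -0.1]
width: 0.024
t 13.27 p [ 0.5625 -0.2634  0.1677] x [ 0.335 -0.942  0.004] y [ 0.001 -0.003 -1.   ] z [0.942 0.335 0.   ] f [-0.6 -0.1 -0.9] w 0.0238 q [-0.19  0.42  0.72  1.58 -0.29  1.25  0.92]
shift [0.0048 0.1177 0.0039] turn_y 1.990895213255385
```

```bash
python3 -m jog '[[0.003,0.038,0.003,0,2,0],[0,0.038,0,0,0,0],[0,0.03,0,0,0,0],[0,0.02,0,0,0,0],[0,0.01,0,0,0,0],[0,0.003,0,0,0,0]]' >/dev/null; python3 -c "
from h import *
show();to(.568,-.267,.014,17.6)"
```

```text
t 13.77 p [ 0.5695 -0.2656  0.0263] x [ 0.279 -0.96   0.006] y [ 0.008 -0.004 -1.   ] z [0.96  0.279 0.007] f [-0.3  0.   0.4] w 0.0237 q [-0.13  0.59  0.65  1.69 -0.41  1.    0.95]
shift [ 0.0009  0.0123 -0.0019] turn_y -1.3796973380844548
```

```bash
python3 -m jog '[[0,0.008,-0.001,0,0,0],[0,0.005,-0.001,0,0,0],[0,0.001,0,0,0,0]]'; python3 -m jog '[[0,0.0005,0,0,0,0],[0,0,0,0,0,0],[0,0,0,0,0,0],[0,0,0,0,0,0]]' 0.0;  python3 -m jog '[[0,-0.01,0,0,0,0],[0,-0.03,0,0,0,0],[0,-0.04,0,0,0,0],[0,-0.04,0,0,0,0],[0,-0.02,-0.02,0,0,0],[0,0,-0.04,0,0,0],[0,0,-0.04,0,0,0],[0,0,-0.03,0,0,0],[0,0,0,0,0,0]]'
python3 - <<'E'
from h import *
show();to(.3715,-.2765,.1,10)
c=r.camera("scene");np.savez("pics/s1.npz",**c);cv2.imwrite("pics/s1.png",cv2.resize(c["image"][140:260,140:300,::-1],None,fx=4,fy=4,interpolation=cv2.INTER_CUBIC))
E
```

```text
time: 14.02
ee_pos: [0.5687, -0.2663, 0.013]
eef_rot: [-0.564, 0.422, -0.429, 0.566]
ft_force: [-0.0, -0.0, -1.1]
width: 0.0237
time: 14.35
ee_pos: [0.5706, -0.2671, 0.0155]
eef_rot: [-0.563, 0.42, -0.431, 0.566]
ft_force: [0.4, 0.6, -0.4]
width: 0.0403
time: 15.1
ee_pos: [0.4404, -0.3045, 0.1678]
eef_rot: [-0.562, 0.418, -0.433, 0.567]
ft_force: [-0.4, -0.8, 0.4]
width: 0.0438
t 15.1 p [ 0.4404 -0.3045  0.1678] x [ 0.276 -0.961  0.013] y [ 0.021 -0.007 -1.   ] z [0.961 0.276 0.019] f [-0.4 -0.8  0.4] w 0.0438 q [-0.21  0.19  0.82  1.83 -0.16  1.17  0.94]
shift [-0.0468  0.0661 -0.0597] turn_y 6.0331519909416045
```

View pics/s1.png

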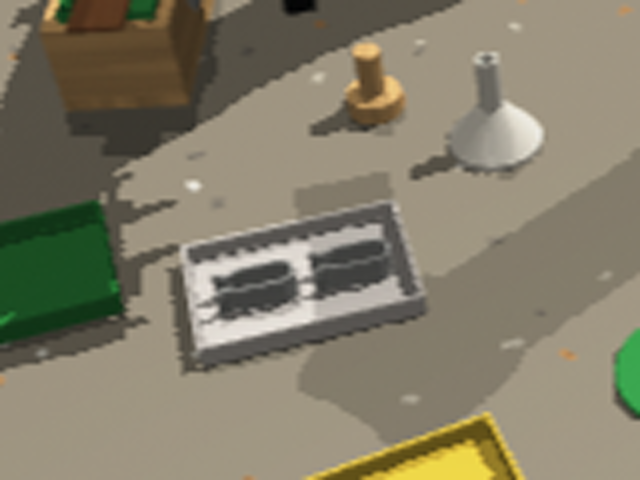

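Both clips lie flat and apart in the tray, at (255,285) and (350,265) in the crop. Next is stamp A.

```bash
python3 -m jog '[[-0.022,0,-0.03,-1.1,0,0.7],[-0.023,0,-0.028,0,0,0],[0,0.02,0,0,6,0],[0,0.03,0,0,0,0],[0,0.015,0,0,0,0],[0,0,0,0,0,0]]' >/dev/null; python3 -c "
from h import *
show();to(.3715,-.2765,.030)"
```

```text
t 15.65 p [ 0.3792 -0.275   0.109 ] x [ 0.171 -0.985  0.002] y [ 0.023  0.002 -1.   ] z [0.985 0.171 0.023] f [-0.4 -0.8 -0.1] w 0.0433 q [-0.26  0.07  0.84  2.05 -0.08  1.03  0.79]
shift [ 0.      0.0788 -0.0097] turn_y None
```

```bash
python3 -m jog '[[0,0,-0.007,-1.3,0,0],[0,0.025,0,0,0,0],[0,0.025,0,0,0,0],[0,0,0,0,0,0]]' >/dev/null; python3 - <<'E'
from h import *
show();to(.3715,-.2765,.030)
c=r.camera("wrist");cv2.imwrite("pics/w5.png",c["image"][:,:,::-1])
E
```

```text
t 15.98 p [ 0.3751 -0.2774  0.0619] x [ 0.174 -0.985  0.005] y [ 0.001 -0.005 -1.   ] z [ 0.985  0.174 -0.   ] f [-1.   0.2 -0.5] w 0.0434 q [-0.23  0.18  0.83  2.08 -0.16  0.94  0.87]
shift [-0.0017  0.0319 -0.0034] turn_y None
```

View pics/w5.png

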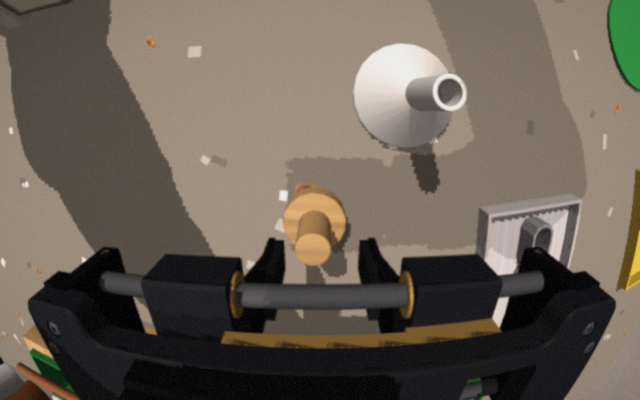

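The handle is at (313,248), slightly left of the finger centre, which agrees with the computed -3 mm.

```bash
python3 -m jog '[[0,0.012,-0.003,0,0,0],[0,0.012,0,0,0,0],[0,0.007,0,0,0,0],[0,0.001,0,0,0,0]]' && python3 -m jog '[[0,0.0005,0,0,0,0],[0,0.0005,0,0,0,0],[0,0.0005,0,0,0,0],[0,0.0005,0,0,0,0],[0,0.0005,0,0,0,0]]' -1 20; python3 -c "
from h import *
show()"
```

```text
time: 16.37
ee_pos: [0.3758, -0.2804, 0.034]
eef_rot: [0.543, -0.451, 0.458, -0.541]
ft_force: [0.4, 1.0, 0.4]
width: 0.0433
time: 16.78
ee_pos: [0.3762, -0.2809, 0.0324]
eef_rot: [0.542, -0.451, 0.458, -0.541]
ft_force: [-2.9, 1.8, 9.5]
width: 0.0212
t 16.78 p [ 0.3762 -0.2809  0.0324] x [ 0.174 -0.985  0.009] y [ 0.006 -0.008 -1.   ] z [0.985 0.174 0.005] f [-2.9  1.8  9.5] w 0.0212 q [-0.19  0.25  0.81  2.1  -0.23  0.87  0.93]
```

```bash
python3 -m jog '[[0,-0.02,0,0,0,0],[0,-0.04,0,0,0,0],[0,-0.04,0,0,0,0],[0,-0.035,0,0,0,0],[-0.016,0,0.008,0,0,0],[-0.033,0,0.017,0,0,0],[-0.033,0,0.017,0,0,0],[-0.033,0,0.017,0,0,0],[-0.033,0,0.017,0,0,0],[-0.033,0,0.017,0,0,0],[-0.033,0,0.017,0,0,0],[-0.033,0,0.017,0,0,0]]' && python3 -m jog '[[-0.033,0,0.017,0,0,0],[-0.033,0,0.017,0,0,0],[-0.033,0,0.017,0,0,0],[-0.033,0,0.017,0,0,0],[-0.033,0,0.017,0,0,0],[-0.033,0,0.017,0,0,0],[-0.033,0,0.017,0,0,0],[-0.033,0,0.017,0,0,0],[-0.033,0,0.017,0,0,0],[-0.03,0,0.015,0,5,0],[0,0,0,0,0,0],[0,0,0,0,0,0]]' >/dev/null
python3 - <<'E'
from h import *
show();to(.5815,.373,.08,5)
c=r.camera("wrist");np.savez("pics/w6.npz",**c);cv2.imwrite("pics/w6.png",c["image"][:,:,::-1])
E
```

```text
time: 17.78
ee_pos: [0.4596, -0.0128, 0.1759]
eef_rot: [-0.536, 0.455, -0.465, 0.539]
ft_force: [0.5, -0.2, 0.4]
width: 0.0212
t 18.78 p [0.5753 0.3657 0.1735] x [ 0.074 -0.997  0.002] y [ 0.012 -0.001 -1.   ] z [0.997 0.074 0.012] f [-0.1 -1.2 -0.8] w 0.0209 q [-0.86  0.49  0.32  1.38 -0.14  1.29 -0.47]
shift [-0.007   0.0935  0.0056] turn_y -0.7660146174542177
```

View pics/w6.png

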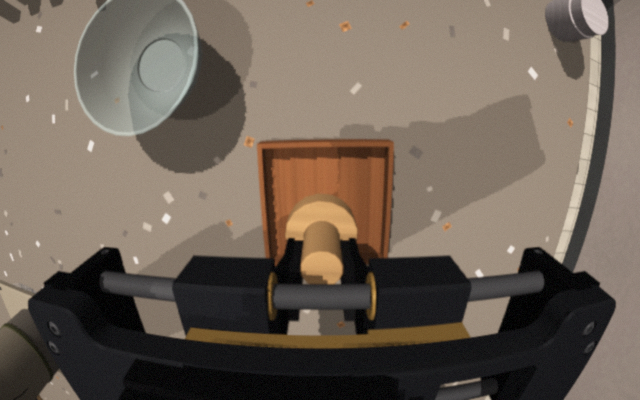

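The stamp is held upright over the box, and the box is clear.

```bash
python3 -m jog '[[-0.007,0.03,0.005,-0.7,0,0],[0,0.035,0,0,0,0],[0,0.02,0,0,0,0],[0,0,0,0,0,0]]' >/dev/null; python3 -c "
from h import *
show();to(.5815,.373,.040)"
```

```text
t 19.17 p [0.5809 0.3718 0.0885] x [ 0.074 -0.997 -0.001] y [ 0.003  0.001 -1.   ] z [0.997 0.074 0.003] f [-1.2 -0.9 -1.4] w 0.0213 q [-0.84  0.57  0.3   1.44 -0.17  1.15 -0.45]
shift [-0.0011  0.0485  0.0006] turn_y None
```

```bash
python3 -m jog '[[0,0.018,0,0,0,0],[0,0.015,0,0,0,0],[0,0.01,0,0,0,0],[0,0.004,0,0,0,0]]'; python3 -m jog '[[0,0.0015,0,0,0,0],[0,0.0005,0,0,0,0]]'
```

```text
time: 19.5
ee_pos: [0.5829, 0.3692, 0.044]
eef_rot: [-0.515, 0.481, -0.483, 0.52]
ft_force: [-0.5, 0.1, -1.3]
width: 0.021
time: 19.67
ee_pos: [0.5832, 0.3687, 0.0425]
eef_rot: [-0.515, 0.481, -0.483, 0.52]
ft_force: [0.5, -0.5, -0.7]
width: 0.0216
```

```bash
python3 -m jog '[[0,0.003,0,0,0,0],[0,0.001,0,0,0,0]]'; python3 -m jog '[[0,0.0005,0,0,0,0],[0,0,0,0,0,0],[0,0,0,0,0,0],[0,0,0,0,0,0]]' 0.0; python3 -m jog '[[0,-0.01,0,0,0,0],[0,-0.035,0,0,0,0],[0,-0.04,0,0,0,0],[0,-0.04,0,0,0,0],[0.017,0,-0.007,0,0,0],[0.033,0,-0.0138,0,0,0],[0.033,0,-0.0138,0,0,0],[0.033,0,-0.0138,0,0,0],[0.033,0,-0.0138,0,0,0],[0.033,0,-0.0138,0,0,0],[0.033,0,-0.0138,0,0,0],[0.033,0,-0.0138,0,0,0]]'; python3 -m jog '[[0.03,0,-0.0138,0,0,0],[0,0,0,0,0,0],[0,0,0,0,0,0]]' >/dev/null
python3 - <<'E'
from h import *
show();to(.467,.0195,.1,5)
c=r.camera("wrist");np.savez("pics/w7.npz",**c);cv2.imwrite("pics/w7.png",c["image"][:,:,::-1])
W=wworld(c);
for lo,hi in((.006,.02),(.04,.056)):
    m=(np.hypot(W[...,0]-.467,W[...,1]-.02)<.035)&(W[...,2]>lo)&(W[...,2]<hi);P=W[m][:,:2].astype(np.float32);print("stampB",len(P),cv2.minEnclosingCircle(P) if len(P) else 0)
E
```

```text
time: 19.83
ee_pos: [0.5842, 0.3692, 0.0402]
eef_rot: [-0.514, 0.481, -0.483, 0.52]
ft_force: [-0.1, 0.9, -0.8]
width: 0.0214
time: 20.17
ee_pos: [0.5851, 0.3701, 0.0415]
eef_rot: [-0.513, 0.481, -0.483, 0.522]
ft_force: [-0.1, -0.2, 0.2]
width: 0.0387
time: 21.17
ee_pos: [0.4958, 0.1134, 0.1781]
eef_rot: [-0.512, 0.478, -0.48, 0.528]
ft_force: [0.5, 0.2, 0.5]
width: 0.0436
t 21.42 p [0.4825 0.0728 0.1805] x [ 0.071 -0.997 -0.016] y [ 0.022  0.018 -1.   ] z [0.997 0.071 0.023] f [ 0.3  1.  -0.7] w 0.0436 q [-0.67  0.03  0.44  1.91 -0.03  1.18 -0.14]
shift [ 0.0534  0.0791 -0.0211] turn_y -0.9287340303951765
stampB 762 ((0.46757203340530396, 0.018368195742368698), 0.02321421168744564)
stampB 124 ((0.46738553047180176, 0.0202262531965971), 0.010811499319970608)
```

View pics/w7.png

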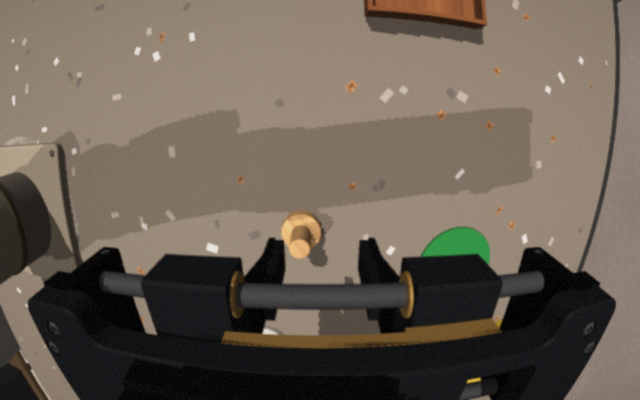

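```bash
python3 -m jog '[[0.026,0,-0.01,-1.3,0,-0.9],[0.025,0,-0.009,0,0,0],[0,0.03,0,0,0,0],[0,0.03,0,0,0,0],[0,0.03,0,0,0,0],[0,0.02,0,0,0,0],[0,0,0,0,0,0]]' >/dev/null; python3 -c "
from h import *
show();to(.4675,.019,.032,5)"
```

```text
t 22.05 p [0.4733 0.0255 0.0711] x [ 0.08  -0.997 -0.001] y [ 0.01   0.002 -1.   ] z [0.997 0.08  0.01 ] f [-0.9 -0.2  0. ] w 0.0434 q [-0.6   0.15  0.49  2.05 -0.08  0.95  0.01]
shift [ 0.006   0.0391 -0.0067] turn_y -0.4369625158442716
```

```bash
python3 -m jog '[[0.006,0.003,-0.006,-0.6,0,0],[0,0.014,0,0,0,0],[0,0.014,0,0,0,0],[0,0.007,0,0,0,0],[0,0.001,0,0,0,0]]' && python3 -c "
from h import *
show()"; python3 -m jog '[[0,0.0005,0,0,0,0],[0,0.0005,0,0,0,0],[0,0.0005,0,0,0,0],[0,0.0005,0,0,0,0],[0,0.0005,0,0,0,0]]' -1 20; python3 -c "
from h import *
show();to(.5865,.311,.17,5)"
```

```text
time: 22.47
ee_pos: [0.4708, 0.0211, 0.0355]
eef_rot: [-0.52, 0.478, -0.478, 0.521]
ft_force: [-0.5, 1.2, 1.4]
width: 0.0435
t 22.47 p [0.4708 0.0211 0.0355] x [ 0.085 -0.996 -0.001] y [ 0.001  0.002 -1.   ] z [0.996 0.085 0.001] f [-0.5  1.2  1.4] w 0.0435 q [-0.58  0.21  0.48  2.08 -0.13  0.88  0.06]
time: 22.88
ee_pos: [0.4729, 0.0217, 0.0365]
eef_rot: [-0.519, 0.478, -0.479, 0.523]
ft_force: [-0.0, 0.5, -0.9]
width: 0.0215
t 22.88 p [0.4729 0.0217 0.0365] x [ 0.085 -0.996 -0.003] y [ 0.005  0.003 -1.   ] z [0.996 0.085 0.005] f [-0.   0.5 -0.9] w 0.0215 q [-0.58  0.21  0.48  2.08 -0.13  0.88  0.06]
shift [-0.2789 -0.1321  0.1385] turn_y -0.10933051936433458
```

```bash
python3 -m jog '[[0,-0.02,0,0,0,0],[0,-0.04,0,0,0,0],[0,-0.04,0,0,0,0],[0,-0.02,0,0,0,0],[-0.03,0,0.0148,0,0,0],[-0.03,0,0.0148,0,0,0],[-0.03,0,0.0148,0,0,0],[-0.03,0,0.0148,0,0,0],[-0.03,0,0.0148,0,0,0],[-0.03,0,0.0148,0,0,0],[-0.03,0,0.0148,0,0,0],[-0.03,0,0.0148,0,0,0]]' && python3 -m jog '[[-0.025,0,0.013,0,0,0],[0,0,0,0,0,0],[0,0,0,0,0,0]]' >/dev/null
python3 - <<'E'
from h import *
show();to(.5868,.311,.08,5)
c=r.camera("wrist");np.savez("pics/w8.npz",**c);cv2.imwrite("pics/w8.png",c["image"][:,:,::-1])
W=wworld(c)
m=(np.hypot(W[...,0]-.584,W[...,1]-.371)<.025)&(W[...,2]>.045)&(W[...,2]<.07);P=W[m][:,:2].astype(np.float32);print("stampA",len(P),cv2.minEnclosingCircle(P) if len(P) else 0)
E
```

```text
time: 23.88
ee_pos: [0.5744, 0.2723, 0.1679]
eef_rot: [-0.514, 0.481, -0.483, 0.521]
ft_force: [0.5, -0.9, -0.5]
width: 0.0215
t 24.13 p [0.5853 0.3086 0.1664] x [ 0.08  -0.997 -0.008] y [ 0.007  0.008 -1.   ] z [0.997 0.08  0.008] f [-0.  -0.8 -1.1] w 0.0209 q [-0.81  0.45  0.35  1.46 -0.16  1.25 -0.36]
shift [-0.0016  0.0864  0.001 ] turn_y -0.41174079293382704
stampA 511 ((0.5849106907844543, 0.3746441602706909), 0.011473726481199265)
```

View pics/w8.png

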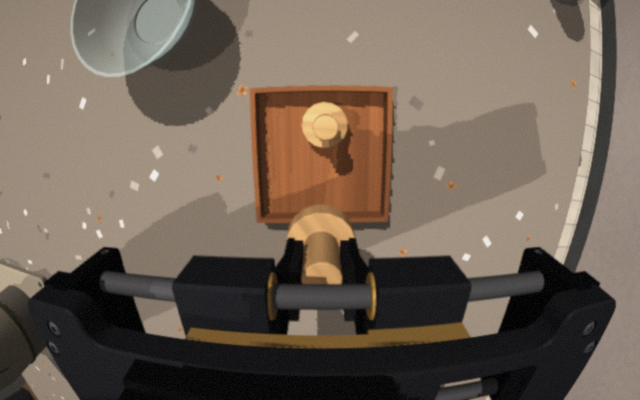

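Stamp A stands upright at (325,125), inside the box.

```bash
python3 -m jog '[[-0.003,0.03,0.001,-0.4,0,-0.4],[0,0.035,0,0,0,0],[0,0.03,0,0,0,0],[0,0.013,0,0,0,0],[0,0.006,0,0,0,0],[0,0,0,0,0,0]]' >/dev/null; python3 -c "
from h import *
show();to(.5868,.312,.043,5)"
```

```text
t 24.68 p [0.5872 0.3077 0.0514] x [ 0.075 -0.997 -0.002] y [ 0.004  0.002 -1.   ] z [0.997 0.075 0.004] f [ 0.5 -0.9 -1.2] w 0.0211 q [-0.79  0.56  0.33  1.55 -0.2   1.06 -0.34]
shift [-0.0043  0.0084 -0.0001] turn_y -0.6761756986897467
```

```bash
python3 -m jog '[[-0.004,0.004,0,0,0,0],[0,0.004,0,0,0,0],[0,0.002,0,0,0,0],[0,0.001,0,0,0,0]]'; python3 -m jog '[[0,0.0005,0,0,0,0],[0,0,0,0,0,0],[0,0,0,0,0,0],[0,0,0,0,0,0]]' 0.0; python3 -m jog '[[0,-0.01,0,0,0,0],[0,-0.035,0,0,0,0],[0,-0.04,0,0,0,0],[0,-0.04,0,0,0,0],[0.017,-0.01,-0.007,0,0,0],[0.0325,0,-0.014,0,0,0],[0.0325,0,-0.014,0,0,0],[0.0325,0,-0.014,0,0,0],[0.0325,0,-0.014,0,0,0],[0.0325,0,-0.014,0,0,0],[0.0325,0,-0.014,0,0,0],[0.0325,0,-0.014,0,0,0]]'; python3 -m jog '[[0.0325,0,-0.014,0,0,0],[0.0325,0,-0.014,0,0,0],[0.0325,0,-0.014,0,0,0],[0.0325,0,-0.014,0,0,0],[0.025,0,-0.012,0,0,0],[0,0,0,0,0,0],[0,0,0,0,0,0]]' >/dev/null
python3 - <<'E'
from h import *
show();to(.4195,-.175,.1,5)
c=r.camera("wrist");np.savez("pics/w9.npz",**c)
W=wworld(c);m=(np.hypot(W[...,0]-.4195,W[...,1]+.175)<.03)&(W[...,2]>.055)&(W[...,2]<.1);P=W[m][:,:2].astype(np.float32);print("funnel",len(P),cv2.minEnclosingCircle(P) if len(P) else 0)
c=r.camera("scene");np.savez("pics/s2.npz",**c)
E
```

```text
time: 25.02
ee_pos: [0.5889, 0.3116, 0.0439]
eef_rot: [-0.515, 0.48, -0.482, 0.521]
ft_force: [-0.2, 0.5, -0.4]
width: 0.0213
time: 25.35
ee_pos: [0.5902, 0.3123, 0.0456]
eef_rot: [-0.513, 0.48, -0.483, 0.523]
ft_force: [0.4, -0.5, 0.2]
width: 0.0391
time: 26.35
ee_pos: [0.5003, 0.0581, 0.1929]
eef_rot: [-0.512, 0.476, -0.48, 0.529]
ft_force: [1.3, -0.2, 0.8]
width: 0.0436
t 26.93 p [ 0.4395 -0.1181  0.1954] x [ 0.072 -0.997 -0.019] y [ 0.03   0.021 -0.999] z [0.997 0.071 0.031] f [-0.4  0.9 -0.2] w 0.0431 q [-0.48 -0.09  0.64  1.97  0.03  1.22  0.22]
shift [ 0.0571  0.0936 -0.027 ] turn_y -0.9021740837965666
funnel 440 ((0.4184345006942749, -0.174742192029953), 0.010063407942652702)
```

```bash
python3 -m jog '[[0.0275,0,-0.012,-1.8,0,-1.1],[0.026,0,-0.011,0,0,0],[0,0.035,0,0,0,0],[0,0.025,0,0,0,0],[0,0.01,0,0,0,0],[0,0,0,0,0,0]]' >/dev/null; python3 -c "
from h import *
show();to(.419,-.175,.047)"
```

```text
t 27.53 p [ 0.4257 -0.1675  0.1243] x [ 0.087 -0.996  0.003] y [ 0.003 -0.003 -1.   ] z [0.996 0.087 0.003] f [-0.6 -0.8 -0.3] w 0.0431 q [-0.43  0.02  0.72  2.04 -0.02  1.08  0.39]
shift [ 0.0066  0.0773 -0.0076] turn_y None
```

```bash
python3 -m jog '[[0.006,0.01,-0.007,0,0,0],[0,0.022,0,0,0,0],[0,0.022,0,0,0,0],[0,0.015,0,0,0,0],[0,0.005,0,0,0,0],[0,0,0,0,0,0]]' >/dev/null; python3 -c "
from h import *
show();to(.419,-.175,.047)"
```

```text
t 28.03 p [ 0.4222 -0.1724  0.0494] x [ 0.096 -0.995  0.004] y [ 0.007 -0.003 -1.   ] z [0.995 0.096 0.007] f [-0.4 -0.2  0.4] w 0.0436 q [-0.39  0.16  0.73  2.12 -0.14  0.9   0.51]
shift [ 0.0023  0.0023 -0.0035] turn_y None
```

```bash
python3 -m jog '[[0.002,0.001,-0.003,0,0,0],[0,0.0005,-0.0005,0,0,0],[0,0.0005,-0.0005,0,0,0],[0,0.0005,0,0,0,0],[0,0.0005,0,0,0,0],[0,0.0005,0,0,0,0]]' -1 15; python3 -m jog '[[0,-0.02,0,0,0,0],[0,-0.035,0,0,0,0],[0,-0.035,0,0,0,0],[0,0,0,0,0,0]]'; python3 - <<'E'
from h import *
show();to(.675,-.0265,.12)
c=r.camera("wrist");cv2.imwrite("pics/w10.png",c["image"][:,:,::-1])
E
```

```text
time: 28.53
ee_pos: [0.4204, -0.1752, 0.0494]
eef_rot: [-0.521, 0.471, -0.479, 0.526]
ft_force: [-3.3, 1.3, 6.7]
width: 0.0185
time: 28.87
ee_pos: [0.4176, -0.1753, 0.1419]
eef_rot: [-0.523, 0.472, -0.479, 0.524]
ft_force: [1.2, -0.4, -1.2]
width: 0.0187
t 28.87 p [ 0.4176 -0.1753  0.1419] x [ 0.096 -0.995  0.005] y [ 0.008 -0.004 -1.   ] z [0.995 0.096 0.008] f [ 1.2 -0.4 -1.2] w 0.0187 q [-0.44 -0.03  0.74  2.04  0.02  1.11  0.39]
shift [-0.1236  0.0233  0.2703] turn_y None
```

View pics/w10.png

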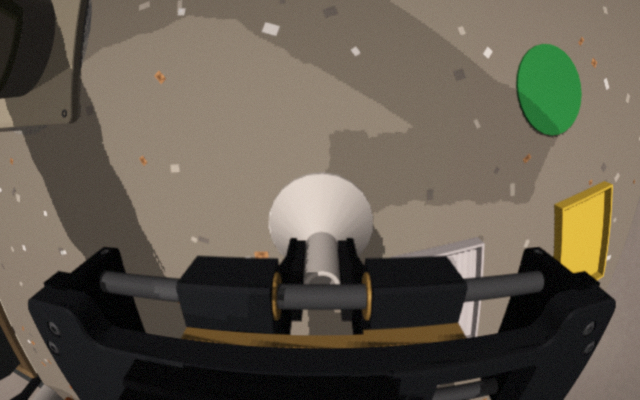

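The funnel is held squarely by its spout at (320,225), and the pad is at (549,90). Moving over the pad.

```bash
python3 -m jog '[[-0.0145,0,0.0325,0,0,0],[-0.0145,0,0.0325,0,0,0],[-0.0145,0,0.0325,0,0,0],[-0.0145,0,0.0325,0,0,0],[-0.0145,0,0.0325,0,0,0],[-0.0145,0,0.0325,0,0,0],[-0.0145,0,0.0325,0,0,0],[-0.0145,0,0.0325,0,0,0],[0,0,0,0,0,0],[0,0,0,0,0,0]]' >/dev/null; python3 - <<'E'
from h import *
show();to(.675,-.0265,.08)
s,R=tool();t=R.T@[0,0,-1];print("level turn deg",np.degrees([t[2],0,-t[0]]).round(2))
c=r.camera("wrist");np.savez("pics/w11.npz",**c)
i=c["image"].astype(int);m=(i[...,1]>i[...,0]+45);v,u=np.nonzero(m);q=np.array([wray(c,a,b,.005)[:2] for a,b in zip(u,v)],np.float32)
q=q[np.hypot(q[:,0]-.675,q[:,1]+.027)<.08];print("pad seen",len(q),q.min(0),q.max(0))
E
```

```text
t 29.75 p [ 0.672  -0.0253  0.1271] x [ 0.097 -0.995 -0.003] y [-0.003  0.003 -1.   ] z [ 0.995  0.097 -0.002] f [-0.2 -1.9 -0.4] w 0.0186 q [-0.46  0.56  0.61  1.46 -0.33  1.23  0.29]
shift [0.0016 0.0471 0.0029] turn_y None
level turn deg [ 0.14  0.   -0.2 ]
pad seen 3860 [ 0.6214284  -0.04314721] [0.72953206 0.02907211]
```

```bash
python3 -m jog '[[0.001,0.025,0.003,0,0,0],[0,0.022,0,0,0,0],[0,0.012,0,0,0,0],[0,0.005,0,0,0,0],[0,0,0,0,0,0]]' >/dev/null; python3 -c "
from h import *
show();to(.6755,-.0263,.0555)"
```

```text
t 30.22 p [ 0.6719 -0.0273  0.0592] x [ 0.094 -0.996 -0.005] y [-0.005  0.004 -1.   ] z [ 0.996  0.094 -0.004] f [-0.3  0.4 -0.9] w 0.0184 q [-0.43  0.62  0.58  1.52 -0.37  1.11  0.32]
shift [-0.0006  0.0037  0.0037] turn_y None
```

```bash
python3 -m jog '[[0,0.002,0.003,0,0,0],[0,0.002,0.001,0,0,0],[0,0.001,0,0,0,0]]'; python3 -m jog '[[0,0.0005,0,0,0,0],[0,0,0,0,0,0],[0,0,0,0,0,0],[0,0,0,0,0,0]]' 0.0; python3 -m jog '[[0,-0.015,0,0,0,0],[0,-0.035,0,0,0,0],[0,-0.04,0,0,0,0],[0,-0.04,0,0,0,0],[0,0,-0.02,0,0,0],[0,0,-0.04,0,0,0],[0,0,-0.04,0,0,0],[0,0,-0.04,0,0,0],[0,0,0,0,0,0],[0,0,0,0,0,0]]'
python3 - <<'E'
from h import *
show()
c=r.camera("scene");np.savez("pics/s3.npz",**c);W=world(c)
for nm,x,y,lo,hi in(("funnel",.6755,-.026,.06,.1),("stampA",.585,.3746,.045,.075),("stampB",.588,.313,.045,.075)):
    m=(np.hypot(W[...,0]-x,W[...,1]-y)<.03)&(W[...,2]>lo)&(W[...,2]<hi);P=W[m];print(nm,P.mean(0).round(4),P.max(0)[2].round(4),len(P))
m=(np.hypot(W[...,0]-.372,W[...,1]-.499)<.11)&(W[...,2]>.009);P=W[m];print("bowl",P.mean(0).round(3),P.min(0).round(3),P.max(0).round(3))
cv2.imwrite("pics/s3.png",cv2.resize(c["image"][120:280,150:510,::-1],None,fx=2.2,fy=2.2,interpolation=cv2.INTER_CUBIC))
E
```

```text
time: 30.47
ee_pos: [0.6767, -0.0278, 0.0564]
eef_rot: [-0.522, 0.478, -0.474, 0.523]
ft_force: [-0.7, 0.1, -1.0]
width: 0.0186
time: 30.8
ee_pos: [0.6782, -0.0279, 0.0582]
eef_rot: [-0.521, 0.477, -0.475, 0.524]
ft_force: [-0.2, -0.6, -0.2]
width: 0.0373
time: 31.63
ee_pos: [0.5321, -0.0438, 0.2028]
eef_rot: [-0.518, 0.477, -0.476, 0.526]
ft_force: [0.7, 0.2, 0.0]
width: 0.0432
t 31.63 p [ 0.5321 -0.0438  0.2028] x [ 0.092 -0.996 -0.008] y [ 0.007  0.009 -1.   ] z [0.996 0.092 0.008] f [0.7 0.2 0. ] w 0.0432 q [-0.62  0.15  0.68  1.77 -0.11  1.26  0.19]
funnel [ 0.6788 -0.0279  0.0791] 0.0922 82
stampA [0.5865 0.3708 0.0594] 0.0692 76
stampB [0.5928 0.3047 0.06  ] 0.0696 73
bowl [0.372 0.499 0.05 ] [0.302 0.418 0.009] [0.459 0.566 0.081]
```

View pics/s3.png

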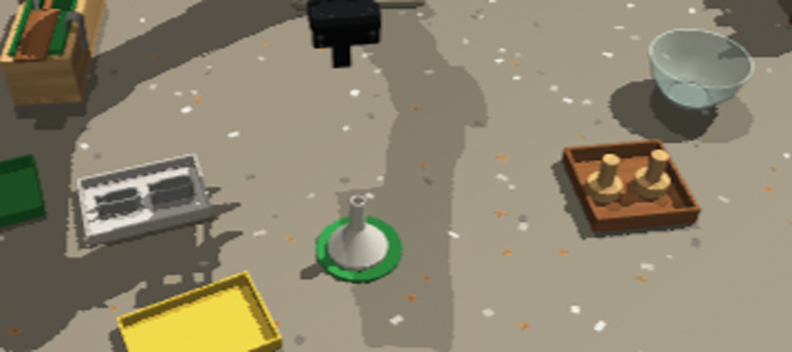

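Everything is in place: clips at (118,202) and (172,188), funnel at (358,240) on the pad, both stamps upright at (605,180) and (653,175). The bowl and mold haven't moved. Handing in.

```bash
python3 -c "
from bench import r
print(r.close_job())"
```

```text
the job is handed in; nothing more can be done
None
```

I sorted all five things and handed the job in at about 32 s of the 128 s allowed.

- **Clips:** both lie flat in the metal tray, apart from each other. I checked this in the pictures, not by measurement. I gripped the first one twice because the arm drifted up on the first grip; the fingertips then pressed the counter with about 17–19 N.
- **Stamps:** both stand upright in the wooden box, about 30 mm (A) and 35 mm (B) from its middle, against the 46 mm limit. For stamp B the scene camera alone reads about 37 mm. The cameras disagreed by up to about 8 mm in places.
- **Funnel:** it stands mouth down on the pad, about 5 mm off its centre against the 18 mm limit, with the whole rim on the pad.
- **Bowl and mold:** the bowl measures the same as at the start. I kept clear of the mold, which looks unmoved in the last picture.

The gripper was open and clear of everything at the end, and none of my checks failed.

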